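# Gauge the perch posts

## Task

Sort the three perch posts with the slot gauge, one at a time: gently slide each post, upright and without forcing it, into the gauge from its flared mouth; if it slides through, stand it in the oblong white dish, and if it will not go in, stand it in the square grey tray before trying the next. All three must be tried and end standing upright, let go, on the floor of the right dish or tray. Do not knock a post over, and leave the jar, the white meter and the spare cap where they are.

Things in the scene. Friction and masses are not known exactly. Their poses are not given: they have to be found in the camera images.
- post_a: turned wooden perch post, about 60 g, standing upright: round shank from the foot to 38 mm, short cone, then a round neck 22 mm in diameter from 42 mm to the top at 95 mm. The shank is 30 mm thick (fits the gauge) or 39 mm (does not): two of the three fit, which ones is not told, the gauge decides. Necks and heights are alike. Origin: centre of the foot's underside; z up the post
- post_b: turned wooden perch post, about 60 g, standing upright: round shank from the foot to 38 mm, short cone, then a round neck 22 mm in diameter from 42 mm to the top at 95 mm. The shank is 30 mm thick (fits the gauge) or 39 mm (does not): two of the three fit, which ones is not told, the gauge decides. Necks and heights are alike. Origin: centre of the foot's underside; z up the post
- post_c: turned wooden perch post, about 60 g, standing upright: round shank from the foot to 38 mm, short cone, then a round neck 22 mm in diameter from 42 mm to the top at 95 mm. The shank is 30 mm thick (fits the gauge) or 39 mm (does not): two of the three fit, which ones is not told, the gauge decides. Necks and heights are alike. Origin: centre of the foot's underside; z up the post
- gauge: aluminium slot gauge screwed to the table. Origin on the table under the middle of the slot; a post slides through along +x; y across, z up. Base plate 4 mm thick, x -50 to +34 mm, 90 mm wide. Two jaws, x -20 to +20 mm, leave a slot 34 mm wide up to 50 mm above the table. Steel lips above them (50 to 56 mm) leave 28 mm for the neck: a shank cannot enter from above
- gauge_mouth (a point): middle of the gauge's flared mouth, its -x end (x = -38 mm in the gauge's frame, on the base plate). Its walls, 50 mm high, open above, narrow from 59 mm here to 34 mm at the slot, 18 mm farther in. A post goes in with its foot 5 to 11 mm above the table. A 39 mm shank stops with its axis at gauge x about -30 mm; pressing over 60 N is forbidden
- gauge_exit (a point): middle of the slot's open +x end (x = +20 mm in the gauge's frame, on the base plate). Once its axis is 20 mm past this point, a 30 mm post is clear of the lips and can be lifted
- dish: oblong white ceramic dish for the posts that fit, outside 110 (x) x 170 (y) x 26 mm high, walls and floor 6 mm, loose, 0.7 kg. Origin: centre of its underside
- tray: square grey plastic tray for the posts that do not fit, outside 110 x 110 x 26 mm high, walls and floor 6 mm, loose, 0.5 kg. Origin: centre of its underside
- jar: bystander: clear glass jar with twist cap, 72 mm in diameter, 110 mm high, at the back. Origin: centre of underside
- meter: bystander: white square hygrometer lying flat, 50 x 50 x 18 mm, beyond the gauge. Origin: centre of underside
- cap: bystander: spare steel jar cap lying flat near the posts, 60 mm in diameter, 15 mm high. Origin: centre of underside

How it is judged (in metres and radians):
On the way, in this order (a step that is already met when the one before it is completed fails the run):
1. a first post is tried in the gauge (in the slot if it fits, pressed on the mouth's walls if it does not) (((x of post_a in the frame of gauge between -0.012 and 0.02 m and y of post_a in the frame of gauge between -0.005 and 0.005 m and z of post_a in the frame of gauge between 0 and 0.015 m) or (x of post_b in the frame of gauge between -0.05 and -0.018 m and y of post_b in the frame of gauge between -0.012 and 0.012 m and z of post_b in the frame of gauge between 0 and 0.018 m and contact force between post_b and gauge above 0.5 N) or (x of post_c in the frame of gauge between -0.012 and 0.02 m and y of post_c in the frame of gauge between -0.005 and 0.005 m and z of post_c in the frame of gauge between 0 and 0.015 m))), for 0.04 s.
2. a second post is tried in the gauge, an earlier one standing where it belongs ((((x of post_a in the frame of dish between -0.035 and 0.035 m and y of post_a in the frame of dish between -0.065 and 0.065 m and z of post_a in the frame of dish between 0 and 0.011 m and angle between post_a's own z axis and vertical below 0.15 rad) and (x of post_b in the frame of gauge between -0.05 and -0.018 m and y of post_b in the frame of gauge between -0.012 and 0.012 m and z of post_b in the frame of gauge between 0 and 0.018 m and contact force between post_b and gauge above 0.5 N)) or ((x of post_a in the frame of dish between -0.035 and 0.035 m and y of post_a in the frame of dish between -0.065 and 0.065 m and z of post_a in the frame of dish between 0 and 0.011 m and angle between post_a's own z axis and vertical below 0.15 rad) and (x of post_c in the frame of gauge between -0.012 and 0.02 m and y of post_c in the frame of gauge between -0.005 and 0.005 m and z of post_c in the frame of gauge between 0 and 0.015 m)) or ((x of post_b in the frame of tray between -0.035 and 0.035 m and y of post_b in the frame of tray between -0.035 and 0.035 m and z of post_b in the frame of tray between 0 and 0.011 m and angle between post_b's own z axis and vertical below 0.15 rad) and (x of post_a in the frame of gauge between -0.012 and 0.02 m and y of post_a in the frame of gauge between -0.005 and 0.005 m and z of post_a in the frame of gauge between 0 and 0.015 m)) or ((x of post_b in the frame of tray between -0.035 and 0.035 m and y of post_b in the frame of tray between -0.035 and 0.035 m and z of post_b in the frame of tray between 0 and 0.011 m and angle between post_b's own z axis and vertical below 0.15 rad) and (x of post_c in the frame of gauge between -0.012 and 0.02 m and y of post_c in the frame of gauge between -0.005 and 0.005 m and z of post_c in the frame of gauge between 0 and 0.015 m)) or ((x of post_c in the frame of dish between -0.035 and 0.035 m and y of post_c in the frame of dish between -0.065 and 0.065 m and z of post_c in the frame of dish between 0 and 0.011 m and angle between post_c's own z axis and vertical below 0.15 rad) and (x of post_a in the frame of gauge between -0.012 and 0.02 m and y of post_a in the frame of gauge between -0.005 and 0.005 m and z of post_a in the frame of gauge between 0 and 0.015 m)) or ((x of post_c in the frame of dish between -0.035 and 0.035 m and y of post_c in the frame of dish between -0.065 and 0.065 m and z of post_c in the frame of dish between 0 and 0.011 m and angle between post_c's own z axis and vertical below 0.15 rad) and (x of post_b in the frame of gauge between -0.05 and -0.018 m and y of post_b in the frame of gauge between -0.012 and 0.012 m and z of post_b in the frame of gauge between 0 and 0.018 m and contact force between post_b and gauge above 0.5 N)))), for 0.04 s.
3. the last post is tried in the gauge, the other two standing where they belong ((((x of post_b in the frame of tray between -0.035 and 0.035 m and y of post_b in the frame of tray between -0.035 and 0.035 m and z of post_b in the frame of tray between 0 and 0.011 m and angle between post_b's own z axis and vertical below 0.15 rad) and (x of post_c in the frame of dish between -0.035 and 0.035 m and y of post_c in the frame of dish between -0.065 and 0.065 m and z of post_c in the frame of dish between 0 and 0.011 m and angle between post_c's own z axis and vertical below 0.15 rad) and (x of post_a in the frame of gauge between -0.012 and 0.02 m and y of post_a in the frame of gauge between -0.005 and 0.005 m and z of post_a in the frame of gauge between 0 and 0.015 m)) or ((x of post_a in the frame of dish between -0.035 and 0.035 m and y of post_a in the frame of dish between -0.065 and 0.065 m and z of post_a in the frame of dish between 0 and 0.011 m and angle between post_a's own z axis and vertical below 0.15 rad) and (x of post_c in the frame of dish between -0.035 and 0.035 m and y of post_c in the frame of dish between -0.065 and 0.065 m and z of post_c in the frame of dish between 0 and 0.011 m and angle between post_c's own z axis and vertical below 0.15 rad) and (x of post_b in the frame of gauge between -0.05 and -0.018 m and y of post_b in the frame of gauge between -0.012 and 0.012 m and z of post_b in the frame of gauge between 0 and 0.018 m and contact force between post_b and gauge above 0.5 N)) or ((x of post_a in the frame of dish between -0.035 and 0.035 m and y of post_a in the frame of dish between -0.065 and 0.065 m and z of post_a in the frame of dish between 0 and 0.011 m and angle between post_a's own z axis and vertical below 0.15 rad) and (x of post_b in the frame of tray between -0.035 and 0.035 m and y of post_b in the frame of tray between -0.035 and 0.035 m and z of post_b in the frame of tray between 0 and 0.011 m and angle between post_b's own z axis and vertical below 0.15 rad) and (x of post_c in the frame of gauge between -0.012 and 0.02 m and y of post_c in the frame of gauge between -0.005 and 0.005 m and z of post_c in the frame of gauge between 0 and 0.015 m)))), for 0.04 s.
At the end, for the whole second after the job is handed in: both 30 mm posts stand in the oblong dish (axis within 35 mm of its middle across, 65 mm along), the 39 mm post in the square tray (within 35 mm of its middle both ways), feet on the floor (origin under 11 mm over the underside), upright within 0.15 rad, at rest (x of post_a in the frame of dish between -0.035 and 0.035 m and y of post_a in the frame of dish between -0.065 and 0.065 m and z of post_a in the frame of dish between 0 and 0.011 m and angle between each of post_a, post_b, post_c's own z axis and vertical below 0.15 rad and x of post_b in the frame of tray between -0.035 and 0.035 m and y of post_b in the frame of tray between -0.035 and 0.035 m and z of post_b in the frame of tray between 0 and 0.011 m and x of post_c in the frame of dish between -0.035 and 0.035 m and y of post_c in the frame of dish between -0.065 and 0.065 m and z of post_c in the frame of dish between 0 and 0.011 m and linear speed of each of post_a, post_b, post_c below 0.02 m/s); the robot touches nothing.
It fails at once if a post is forced against the gauge with more than 60 N (contact force between any of post_a, post_b, post_c and gauge above 60 N).
It fails at once if the jar, meter or cap is moved by more than 40 mm (distance of any of jar, meter, cap from where it was at the start of the episode above 0.04 m).
It fails at once if a post is knocked over (angle between any of post_a, post_b, post_c's own z axis and vertical above 0.8 rad).
It also fails if it takes over 72 s, if anything falls off the work surface, if the arm or the gripper's body presses on something with over 40 N, if the wrist force passes 120 N, or if a joint passes its speed limit or range.

## Robot

A 6-joint arm with a two-finger parallel gripper is mounted at the origin on the work surface. World frame = base frame: x ahead of the robot, y to its left, z up, the work surface at z = 0. Lengths are in m, angles in degrees, forces in N, time in s.
With the tool pointing down it reaches from about 0.3 to 0.75 m from the base axis. Payload 8.5 kg.
Tool frame: the origin (TCP) lies on the centre line of the jaws, within the pads' length; the fingertips stand 17 mm ahead of it and the grasp point (between the pads) lies 2 mm behind it (env.tcp_to_tips is the distance from the TCP to the fingertips, in m); z points along the fingers, y is the line along which they close (so a half turn about z gives the same grasp; the last joint's range is limited). The gripper opens to 85 mm and grips with 20 to 120 N. Pads are 22 mm wide; open, the fingers measure 114 mm over their backs; the gripper's body (76 mm by 85 mm) begins 54 mm behind the grasp point. The pads swing forward as they close: fully open they stand 13 mm farther back than shut.
Start: joints at [-87.565, 21.807, 74.336, -0, 83.858, -12.336], TCP at [0.14, -0.532, 0.248] pointing down, gripper open.
Joint ranges: [-178.18, 178.18], [-50.72, 133.34], [12.68, 142.11], [-81.47, 261.47], [9.98, 163.14], [-165.26, 165.26]. Speed limits (degrees/s): [136.94, 136.94, 180, 180, 180, 180].

## Interface

Orientations are given as a 3x3 rotation matrix whose columns are the frame's x, y, z axes.
In Python, from rig import env gives the robot as it stands. The module is installed in compiled form; this text tells all that it offers.
- The arm moves only by the shell command python3 -m pendant 'ROWS' [FORCE]. ROWS is JSON, a list of rows, each a list of 7 numbers: the opening, from 0 (shut) to 1 (fully open), then the shift along the tool's x, y, z in m, then the turn, a rotation vector about the tool's x, y, z in rad. A call has 1 to 5 rows; each row is the pose to reach, as a shift and turn from the pose commanded when the call began, along the tool's axes at that moment; what a row does not reach only later rows make up. A row lasts 1/8 s, in which the tool goes at most 62.5 mm and 10.7 degrees, less where a joint would pass 70% of its speed; a pose out of reach is approached as far as the arm can. A call with a gripper value outside its range is refused whole. The fingers move at their own pace and stop on an object; FORCE is the grip in N (left out, the last holds). Time passes only in rows, so rows that repeat a pose let the fingers close. It gives the time, the measured TCP pose, the force, the opening and the grip force at its end, in the units of the state.
- env.observe(): the state, without advancing time (a new reading comes with each control period).
- env.get_image(name): name is "side" or "top"; returns a dict with "image" (420x560x3 uint8, blue, green, red), "fx", "fy", "cx", "cy" (pixels), "pose" (4x4, takes a point from camera to world coordinates). Camera axes: x right, y up, looking along -z (the intrinsics and any distortion apply to the point x, -y, -z); pixel columns grow to the right and rows downward; lengths in m; the calibration is good to about 2 mm. A picture is of the moment at which its call begins. There is no depth.
- env.close_job(): hands the job in; it is judged then, once.
Trained networks look in the newest picture that a camera, given by its name, has taken for a name from the list of things; names that differ only in an ending like _2 or _b are one class to them, and where a whole thing is asked for, a point or a joint stands for the part that bears it (a point fixed in the world has none). Each returns a list of dicts, best first, with "conf" (0 to 1); they miss things now and then, are a little off and sometimes report something else, mostly with a low value. They report only what shows in the picture. A call takes as long as a camera call.
- env.find_in(camera, thing): "bbox" ([centre column, centre row, width, height] in pixels, round what is visible of it).
- env.trace(camera, thing): "mask" (420x560 bool, what is visible of it) and "bbox" ([centre column, centre row, width, height] in pixels, round what is visible of it).
- env.tip_of(camera, thing): "centre" ([column, row] in pixels: a listed point, or the origin of a listed thing).
The state is a dict: "time_s": time; "q": joint angles; "qvel": joint speeds; "joint_efforts": joint torques, N m; "position": TCP position; "tool_rot": TCP orientation; "ft_force": force on the tool from outside, world axes, zero at the start; "wrist_torque": the same for the moment, N m; "grip_width": finger opening in m; "gripper_force": force on a finger pad.
Only numpy, scipy, OpenCV 4.12 (cv2) and the standard library are available. Lean on these libraries where they do the work, as an engineer would, in place of code of your own. Each camera call takes 0.05 s, during which the arm holds its last target. There are 200 camera calls.

## Working session

There is one attempt and no reset: what is moved stays moved. The work goes in short steps, Python scripts to look and compute and a shell command to move; the robot and the scene stay as the last step left them, time stands still between calls to the robot, and variables do not carry over. Pictures are saved under pics/ and viewed, at most 10 in all, crops included, and the job is handed in when it is done.

```bash
mkdir -p pics
cat > h.py <<'E'
import numpy as np,cv2
from rig import env
def ray(im,c,r):
    P=np.array(im["pose"]);d=np.array([(c-im["cx"])/im["fx"],-(r-im["cy"])/im["fy"],-1.])
    return P[:3,3],P[:3,:3]@d
def at(im,c,r,z):
    o,d=ray(im,c,r);return o+d*(z-o[2])/d[2]
def proj(im,p):
    P=np.array(im["pose"]);q=P[:3,:3].T@(np.array(p)-P[:3,3])
    return im["cx"]+im["fx"]*q[0]/-q[2], im["cy"]-im["fy"]*q[1]/-q[2]
E
python3 - <<'E'
from h import *
np.set_printoptions(precision=3,suppress=True)
s=env.observe();print(s["time_s"],s["position"],s["tool_rot"],s["grip_width"])
for n in("top","side"):
    im=env.get_image(n);cv2.imwrite(f"pics/{n}0.png",im["image"]);print(n,np.array(im["pose"]),im["fx"],im["cx"],im["cy"],[k for k in im])
    for t in("post_a","gauge","gauge_mouth","gauge_exit","dish","tray","jar","meter","cap"):
        r=env.tip_of(n,t)
        print(t,[(np.round(x["centre"],1),round(x["conf"],2),at(im,*x["centre"],0.004 if "_" in t and t[0]=="g" else 0)) for x in r[:5]])
E
```

```text
0.0 [ 0.14  -0.532  0.248] [[ 0.967  0.255 -0.   ]
 [ 0.255 -0.967  0.001]
 [ 0.    -0.001 -1.   ]] 0.08538442855670167
top [[ 0.024  0.993 -0.117  0.434]
 [-0.999  0.027  0.024 -0.027]
 [ 0.027  0.116  0.993  1.241]
 [ 0.     0.     0.     1.   ]] 450.49972704547173 280.7044752814874 211.59545913883073 ['image', 'fx', 'fy', 'cx', 'cy', 'pose']
post_a [(array([340. , 263.9]), 0.66, array([ 0.439, -0.223,  0.   ])), (array([335.6, 193. ]), 0.63, array([ 0.636, -0.21 ,  0.   ])), (array([377.2, 231.7]), 0.63, array([ 0.531, -0.326,  0.   ]))]
gauge [(array([261. , 233.5]), 0.71, array([ 0.517, -0.004,  0.   ]))]
gauge_mouth [(array([258.2, 248.6]), 0.67, array([0.476, 0.002, 0.004]))]
gauge_exit []
dish [(array([163.1, 273.9]), 0.67, array([0.401, 0.258, 0.   ]))]
tray [(array([170.7, 197.6]), 0.61, array([0.61 , 0.248, 0.   ]))]
jar [(array([311.2, 149.8]), 0.75, array([ 0.758, -0.139,  0.   ]))]
meter [(array([261. , 222.7]), 0.61, array([ 0.547, -0.003,  0.   ])), (array([247.6, 163.7]), 0.56, array([0.712, 0.039, 0.   ])), (array([338.9, 263.6]), 0.56, array([ 0.44, -0.22,  0.  ]))
[... 483 characters left out ...]
1,  0.   ]))]
gauge [(array([255.5, 214.6]), 0.81, array([0.525, 0.001, 0.   ]))]
gauge_mouth [(array([238.3, 217. ]), 0.75, array([ 0.485, -0.006,  0.004]))]
gauge_exit [(array([261. , 218.2]), 0.64, array([ 0.533, -0.025,  0.004]))]
dish [(array([200.2, 175.1]), 0.74, array([0.416, 0.258, 0.   ]))]
tray [(array([270.7, 169.7]), 0.91, array([ 0.615,  0.243, -0.   ]))]
jar [(array([373.8, 231.3]), 0.7, array([ 0.756, -0.133,  0.   ]))]
meter [(array([325.4, 198.9]), 0.5, array([0.706, 0.033, 0.   ])), (array([252.8, 214.9]), 0.48, array([0.519, 0.001, 0.   ]))]
cap [(array([225.8, 330. ]), 0.77, array([ 0.417, -0.331, -0.   ])), (array([238.1, 219.1]), 0.31, array([ 0.484, -0.009,  0.   ]))]
```

View pics/top0.png

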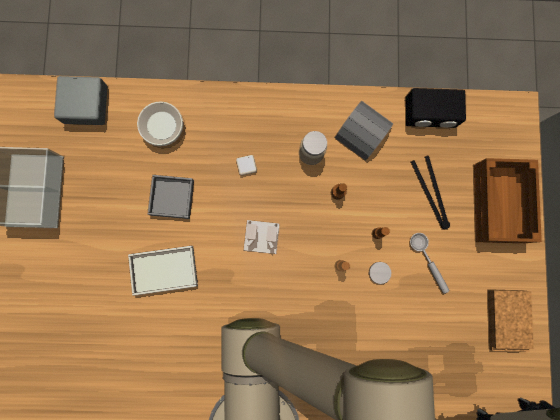

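View pics/side0.png

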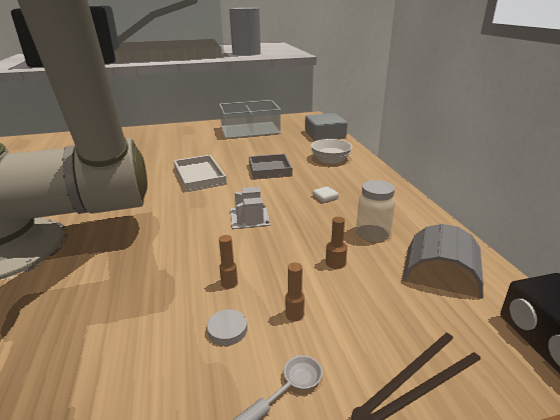

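The top view shows the gauge at about (262,237) with its mouth facing the robot, posts at (341,265), (338,192) and (380,232), the dish at (163,271), the tray at (171,197), the cap at (380,273) and the meter at (246,165). In the side view, the post at (336,250) looks thicker. Next I'll zoom in on the gauge.

Run:
```python
from h import *
np.set_printoptions(precision=3,suppress=True)
a=env.get_image("top");b=env.get_image("side")
A=cv2.resize(a["image"][210:265,235:290],(400,400),interpolation=cv2.INTER_CUBIC)
B=cv2.resize(b["image"][180:235,222:277],(400,400),interpolation=cv2.INTER_CUBIC)
cv2.imwrite("pics/g.png",np.hstack([A,B]))
for n,im in(("top",a),("side",b)):
  for t in("gauge","dish","tray","post_a","cap","meter"):
    for r in env.trace(n,t)[:3]:
        m=r["mask"].astype(np.uint8);c=max(cv2.findContours(m,0,1)[0],key=cv2.contourArea)
        print(n,t,round(r["conf"],2),cv2.minAreaRect(c), [at(im,*p,0.026 if t in("dish","tray") else 0.004)[:2] for p in cv2.boxPoints(cv2.minAreaRect(c))] if n=="top" and t in("gauge","dish","tray") else r["bbox"])
```

```text
top gauge 0.91 ((261.4470520019531, 236.49432373046875), (33.52242660522461, 30.361940383911133), 6.115502834320068) [array([0.471, 0.043]), array([0.554, 0.037]), array([ 0.547, -0.055]), array([ 0.464, -0.048])]
top gauge 0.74 ((170.10394287109375, 195.9604034423828), (43.18461227416992, 41.89106369018555), 5.710593223571777) [array([0.561, 0.31 ]), array([0.677, 0.306]), array([0.669, 0.187]), array([0.552, 0.193])]
top dish 0.88 ((161.9300079345703, 270.010009765625), (41.01219177246094, 65.47808837890625), 81.8698959350586) [array([0.451, 0.351]), array([0.48, 0.18]), array([0.373, 0.16 ]), array([0.345, 0.329])]
top tray 0.85 ((170.5489044189453, 196.4095001220703), (43.44253921508789, 42.64017105102539), 6.581944465637207) [array([0.557, 0.304]), array([0.674, 0.298]), array([0.663, 0.18 ]), array([0.547, 0.188])]
top post_a 0.65 ((380.5, 232.5), (11.0, 17.0), 90.0) [381.6, 233.1, 17.4, 10.2]
top post_a 0.62 ((338.9999694824219, 190.5), (13.435027122497559, 17.677669525146484), 45.0) [339.6, 190.8, 10.5, 16.6]
top post_a 0.43 ((342.0, 265.5), (9.0, 14.0), 90.0) [339.9, 264.1, 
[... 638 characters left out ...]
2.7, 173.6, 59.8, 35.8]
side tray 0.58 ((270.90606689453125, 165.68527221679688), (24.865219116210938, 43.46070098876953), 85.91438293457031) [270.9, 165.6, 45.5, 26.0]
side post_a 0.75 ((226.80003356933594, 261.4000244140625), (53.334930419921875, 16.868722915649414), 82.87498474121094) [227.2, 260.5, 18.0, 53.4]
side post_a 0.68 ((295.0, 291.0), (58.0, 18.0), 90.0) [293.6, 292.9, 18.6, 60.6]
side post_a 0.64 ((336.5, 242.5), (49.0, 19.0), 90.0) [337.9, 242.9, 19.9, 49.7]
side cap 0.89 ((226.5, 328.0), (34.0, 39.0), 90.0) [227.2, 327.9, 41.3, 36.1]
side meter 0.63 ((325.0384826660156, 194.19232177734375), (13.728129386901855, 23.92616844177246), 78.69007110595703) [325.4, 194.4, 25.3, 15.8]
```

View pics/g.png

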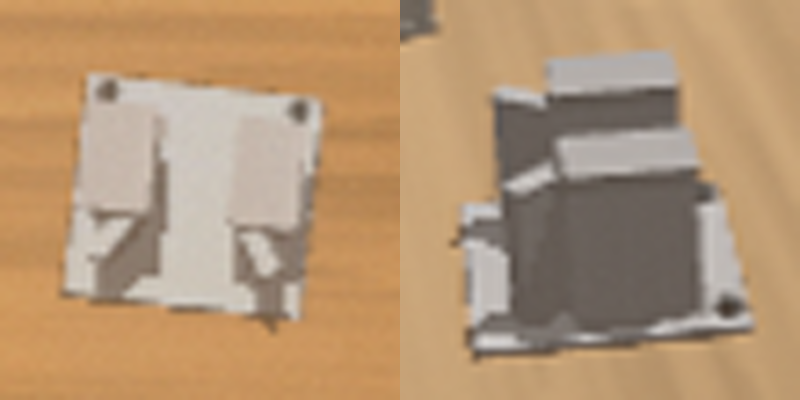

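The crop shows the gauge plate, both lips and the flared mouth clearly, and the plate is yawed about 5°. I'll fit the gauge pose from these corners and triangulate the posts.

```bash
cat > fit.py <<'E'
from h import *
from scipy.optimize import least_squares as LS
np.set_printoptions(precision=4,suppress=True)
a=env.get_image("top");b=env.get_image("side")
ta=lambda x,y:((x+.5)*.1375-.5+235,(y+.5)*.1375-.5+210)
sb=lambda x,y:((x-400+.5)*.1375-.5+222,(y+.5)*.1375-.5+180)
P=lambda x,y,z:(x,y,z)
obs=[(a,ta(88,73),(.034,.045,.004)),(a,ta(323,98),(.034,-.045,.004)),(a,ta(300,320),(-.05,-.045,.004)),(a,ta(62,295),(-.05,.045,.004)),
(a,ta(160,105),(.02,.014,.056)),(a,ta(150,212),(-.02,.014,.056)),(a,ta(241,115),(.02,-.014,.056)),(a,ta(231,220),(-.02,-.014,.056)),
(b,sb(475,354),(-.05,-.045,.004)),(b,sb(755,325),(.034,-.045,.004)),(b,sb(463,205),(-.05,.045,.004)),
(b,sb(690,128),(.02,-.014,.056)),(b,sb(557,140),(-.02,-.014,.056)),(b,sb(677,88),(.02,.014,.056)),(b,sb(547,97),(-.02,.014,.056))]
def w(v,p):
    c,s=np.cos(v[2]),np.sin(v[2]);return (v[0]+c*p[0]-s*p[1],v[1]+s*p[0]+c*p[1],p[2])
for sel in(a,b,None):
    f=lambda v:np.ravel([np.subtract(proj(i,w(v,p)),o) for i,o,p in obs if sel is None or i is sel])
    r=LS(f,[.51,0,-.08],loss="soft_l1");print(r.x[:2],np.degrees(r.x[2]),np.round(f(r.x).reshape(-1,2),1).tolist())
# posts: both views, cylinder-axis at z .0475 vs mask bbox centre
for n,im in(("top",a),("side",b)):
    for m in env.find_in(n,"post_a")[:4]:
        c,r_,W,H=m["bbox"];print(n,round(m["conf"],2),np.round(m["bbox"],1),at(im,c,r_,.0475)[:2],at(im,c,r_-H/2+2,.095)[:2])
E
python3 fit.py
```

```text
[ 0.5173 -0.006 ] -4.598302464987085 [[0.0, -0.1], [0.2, -0.1], [0.2, -0.2], [0.1, -0.2], [0.3, 0.0], [-0.0, 0.4], [-0.3, -0.2], [-0.5, 0.4]]
[ 0.5175 -0.0078] -4.475948864510054 [[-0.1, -0.3], [-0.1, 0.0], [-0.5, 0.1], [0.0, 0.1], [0.0, 0.0], [0.3, -0.1], [0.4, 0.2]]
[ 0.5175 -0.0065] -4.472109745705777 [[0.1, -0.2], [0.3, -0.2], [0.4, -0.3], [0.3, -0.3], [0.4, -0.0], [0.2, 0.3], [-0.1, -0.3], [-0.4, 0.3], [-0.2, -0.6], [-0.2, -0.3], [-0.6, -0.1], [-0.1, -0.2], [-0.1, -0.3], [0.2, -0.4], [0.3, -0.1]]
top 0.55 [340.5 193.1  15.7  14.8] [ 0.6284 -0.2157] [ 0.6348 -0.2081]
top 0.54 [341.6 264.9  18.9   5.8] [ 0.4366 -0.2202] [ 0.4387 -0.2125]
top 0.53 [380.9 233.4  19.1  13. ] [ 0.5226 -0.3249] [ 0.5306 -0.313 ]
side 0.86 [226.4 260.4  18.7  52.6] [ 0.4352 -0.2206] [ 0.4391 -0.2183]
side 0.77 [337.  243.   22.3  52.8] [ 0.6369 -0.2192] [ 0.6368 -0.212 ]
side 0.7 [294.6 294.1  19.2  59.6] [ 0.5254 -0.3313] [ 0.5269 -0.3249]
```

```bash
python3 -m pendant '[[1,0.3655,-0.2252,0,0,0,0.337],[1,0.3655,-0.2252,0,0,0,0.337],[1,0.3655,-0.2252,0,0,0,0.337],[1,0.3655,-0.2252,0,0,0,0.337],[1,0.3655,-0.2252,0.04,0,0,0.337]]' 40; python3 -c "
from rig import env;s=env.observe();print(s['tool_rot'],env.tcp_to_tips,s['ft_force'])"
```

```text
time_s: 2.52
position: [0.3557, -0.3057, 0.2355]
tool_rot: [[0.997, -0.079, 0.002], [-0.079, -0.997, -0.002], [0.002, 0.002, -1.0]]
ft_force: [0.5, -0.8, 0.6]
grip_width: 0.0853
gripper_force: 0.0
[[ 0.99684431 -0.07936522  0.00160625]
 [-0.07936162 -0.99684347 -0.00219584]
 [ 0.00177546  0.00206144 -0.9999963 ]] 0.017 [ 0.50373976 -0.75428248  0.64861293]
```

```bash
python3 -m pendant '[[1,0,0,0,0,0,0]]'|head -2
```

```text
time_s: 2.65
position: [0.356, -0.3038, 0.2343]
```

```bash
python3 -m pendant '[[1,0.0732,-0.0889,0,0,0,0],[1,0.0732,-0.0889,0,0,0,0],[1,0.0732,-0.0889,0.06,0,0,0],[1,0.0732,-0.0889,0.06,0,0,0]]'
python3 - <<'E'
from h import *
b=env.get_image("side");a=env.get_image("top");s=env.observe()
print(s["position"])
for n,i in(("side",b),("top",a)):
  for z in (0,.095): print(n,z,proj(i,(.436,-.221,z)))
cv2.imwrite("pics/p1.png",np.hstack([cv2.resize(b["image"][180:310,150:300],(450,390),interpolation=2),cv2.resize(a["image"][220:320,290:380],(350,390),interpolation=2)]))
E
```

```text
time_s: 3.15
position: [0.4329, -0.2235, 0.1724]
tool_rot: [[0.997, -0.079, -0.006], [-0.079, -0.997, 0.005], [-0.006, -0.004, -1.0]]
ft_force: [-0.1, -1.1, 0.7]
grip_width: 0.0852
gripper_force: 0.0
[ 0.43434015 -0.22537686  0.17607429]
side 0 (np.float64(228.93726011459108), np.float64(282.18858233232993))
side 0.095 (np.float64(224.73490760617574), np.float64(237.23651581678408))
top 0 (np.float64(339.0963182019813), np.float64(265.104486388473))
top 0.095 (np.float64(344.93712722087804), np.float64(265.1700540674373))
```

View pics/p1.png

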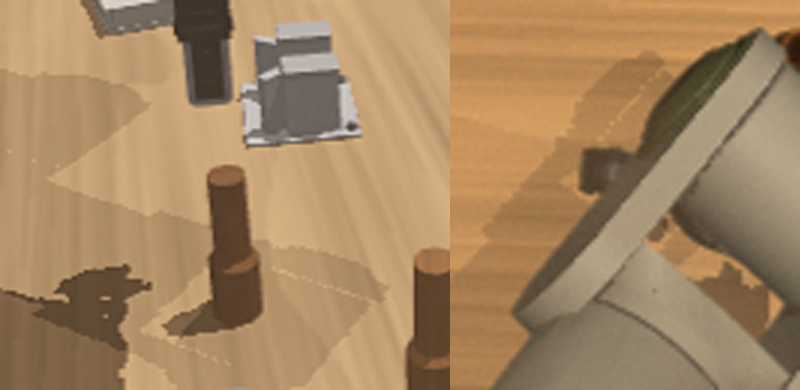

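The side crop shows the post top at (225.7,238), within 1 px of the prediction, so post A is at about (0.437,−0.221), and the open fingers are above it.

```bash
python3 -m pendant '[[1,0.003,-0.002,0.03,0,0,0]]'|head -2;python3 -m pendant '[[1,0,0,0,0,0,0]]'|head -2;python3 -m pendant '[[1,0,0,0,0,0,0]]'|head -2
```

```text
time_s: 3.38
position: [0.4387, -0.2248, 0.1481]
time_s: 3.5
position: [0.4372, -0.2232, 0.1455]
time_s: 3.62
position: [0.4378, -0.2234, 0.1467]
```

```bash
python3 -m pendant '[[1,0,-0.002,0.035,0,0,0],[1,0,-0.002,0.069,0,0,0],[1,0,-0.002,0.069,0,0,0]]';python3 -m pendant '[[0.2,0,0,0,0,0,0],[0.0,0,0,0,0,0,0],[0,0,0,0,0,0,0],[0,0,0,0,0,0,0],[0,0,0,0,0,0,0]]' 40
```

```text
time_s: 4.0
position: [0.4373, -0.2204, 0.0756]
tool_rot: [[0.997, -0.08, -0.002], [-0.08, -0.997, 0.001], [-0.002, -0.001, -1.0]]
ft_force: [0.5, -1.0, -0.1]
grip_width: 0.0857
gripper_force: 0.0
time_s: 4.62
position: [0.4377, -0.2205, 0.0761]
tool_rot: [[0.997, -0.079, 0.0], [-0.079, -0.997, -0.0], [0.0, 0.0, -1.0]]
ft_force: [-0.5, 0.8, 3.5]
grip_width: 0.0202
gripper_force: 39.5
```

```bash
python3 -m pendant '[[0,0,0,-0.03,0,0,0],[0,-0.013,-0.055,-0.03,0,0,0],[0,-0.013,-0.11,-0.03,0,0,0],[0,-0.013,-0.165,-0.03,0,0,0],[0,-0.013,-0.219,-0.03,0,0,0]]'|head -2;python3 -m pendant '[[0,0,0,0,0,0,0],[0,0,0,0,0,0,0]]'
python3 - <<'E'
from h import *
b=env.get_image("side");a=env.get_image("top");s=env.observe()
print(s["position"])
cv2.imwrite("pics/p2.png",np.hstack([cv2.resize(b["image"][140:260,180:300],(400,400),interpolation=2),cv2.resize(a["image"][200:300,220:320],(400,400),interpolation=2)]))
E
```

```text
time_s: 5.25
position: [0.4419, 0.0006, 0.1058]
time_s: 5.5
position: [0.4421, -0.0012, 0.1057]
tool_rot: [[0.997, -0.079, 0.0], [-0.079, -0.997, -0.0], [0.0, 0.0, -1.0]]
ft_force: [0.4, 0.1, -0.8]
grip_width: 0.0201
gripper_force: 39.4
[ 0.44208016 -0.00200231  0.10573708]
```

View pics/p2.png

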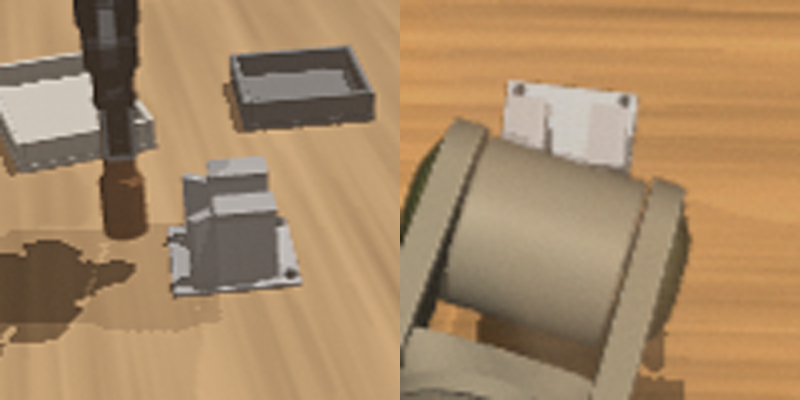

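The picture shows the post held upright in front of the gauge mouth, in line with the slot. I'll lower it and slide in gently.

```bash
python3 -m pendant '[[0,0,0,0.022,0,0,0],[0,0.015,0,0.022,0,0,0],[0,0.03,0,0.022,0,0,0],[0,0.036,0,0.022,0,0,0],[0,0.041,0,0.022,0,0,0]]'|sed -n 2,4p; python3 -m pendant '[[0,0.003,0,0,0,0,0],[0,0.006,0,0,0,0,0]]'|sed -n '2p;4,5p'
```

```text
position: [0.4828, -0.0049, 0.0837]
tool_rot: [[0.997, -0.08, -0.0], [-0.08, -0.997, 0.0], [-0.0, -0.0, -1.0]]
ft_force: [0.3, -0.1, -1.9]
position: [0.4887, -0.0048, 0.0838]
ft_force: [-0.3, -0.1, -0.1]
grip_width: 0.0209
```

```bash
python3 -m pendant '[[0,0.003,0,0,0,0,0],[0,0.006,0,0,0,0,0],[0,0.009,0,0,0,0,0]]'|sed -n '2p;4,5p'
```

```text
position: [0.498, -0.0055, 0.0838]
ft_force: [0.5, 0.5, 0.0]
grip_width: 0.0204
```

```bash
python3 -m pendant '[[0,0.002,0,0,0,0,0],[0,0.004,0,0,0,0,0]]'|sed -n '2p;4,5p'
```

```text
position: [0.5019, -0.0058, 0.0837]
ft_force: [-0.1, 0.0, 0.0]
grip_width: 0.0198
```

```bash
python3 -m pendant '[[0,0.004,0,0,0,0,0],[0,0.008,0,0,0,0,0],[0,0.012,0,0,0,0,0],[0,0.016,0,0,0,0,0],[0,0.020,0,0,0,0,0]]'|sed -n '2p;4,5p'
```

```text
position: [0.522, -0.0074, 0.0837]
ft_force: [-0.1, -1.1, -0.5]
grip_width: 0.0205
```

```bash
python3 -m pendant '[[0,0.008,0,0,0,0,0],[0,0.016,0,0,0,0,0],[0,0.024,0,0,0,0,0],[0,0.032,0,0,0,0,0],[0,0.039,0,0,0,0,0]]'|sed -n '2p;4,5p'
```

```text
position: [0.5611, -0.0105, 0.0837]
ft_force: [-0.7, -0.6, 0.0]
grip_width: 0.0204
```

It slid through without contact, so post A fits and goes in the dish.

```bash
python3 -m pendant '[[0,0,0,-0.04,0,0,0],[0,0,0,-0.075,0,0,0],[0,-0.03,-0.048,-0.075,0,0,0],[0,-0.06,-0.095,-0.075,0,0,0],[0,-0.09,-0.143,-0.075,0,0,0]]'|sed -n '2p;4,5p';python3 -m pendant '[[0,-0.03,-0.048,0,0,0,0],[0,-0.06,-0.095,0,0,0,0],[0,-0.0897,-0.143,0,0,0,0],[0,-0.0897,-0.143,0.03,0,0,0],[0,-0.0897,-0.143,0.03,0,0,0]]'|sed -n '1,2p;4,5p'
python3 - <<'E'
from h import *
b=env.get_image("side");a=env.get_image("top");s=env.observe()
np.set_printoptions(precision=3,suppress=True)
print(s["position"])
for n,i in(("side",b),("top",a)):
    print(n,proj(i,(.410,.256,.006)),proj(i,(*s["position"][:2],.006)))
    for r in env.trace(n,"dish")[:2]:
        m=r["mask"].astype(np.uint8);c=max(cv2.findContours(m,0,1)[0],key=cv2.contourArea)
        print(r["conf"],cv2.minAreaRect(c),r["bbox"],[at(i,*p,0.026) for p in cv2.boxPoints(cv2.minAreaRect(c))])
cv2.imwrite("pics/p3.png",np.hstack([cv2.resize(b["image"][120:210,150:260],(440,360),interpolation=2),cv2.resize(a["image"][225:315,110:220],(360,360),interpolation=2)]))
E
```

```text
position: [0.4815, 0.1405, 0.1589]
ft_force: [0.6, -0.2, -0.2]
grip_width: 0.0206
time_s: 9.6
position: [0.4031, 0.289, 0.1276]
ft_force: [0.3, 0.0, 0.9]
grip_width: 0.0202
[0.405 0.289 0.129]
side (np.float64(197.94988198594422), np.float64(173.716552754546)) (np.float64(195.39152978389657), np.float64(169.38567389956998))
0.65 ((200.38461303710938, 171.92308044433594), (33.731971740722656, 48.63679504394531), 78.69007110595703) [201.7, 172.8, 54.2, 34.9] [array([0.346, 0.326, 0.026]), array([0.488, 0.366, 0.026]), array([0.478, 0.128, 0.026]), array([0.36 , 0.105, 0.026])]
0.37 ((336.5, 242.5), (51.0, 21.0), 90.0) [336.8, 243.4, 22.6, 53.7] [array([ 0.662, -0.092,  0.026]), array([ 0.705, -0.103,  0.026]), array([ 0.638, -0.267,  0.026]), array([ 0.603, -0.257,  0.026])]
top (np.float64(163.3891194092123), np.float64(270.6265084865491)) (np.float64(151.0970905729355), np.float64(272.34027590453707))
0.58 ((166.5, 269.5), (41.8607177734375, 56.56854248046875), 81.8698959350586) [166.8, 272.4, 64.4, 46.3] [array([0.456, 0.328, 0.026]), array([0.481, 0.18 , 0.026]), array([0.371, 0.16 , 0.026]), array([0.347, 0.306, 0.026])]
0.16 ((245.80770874023438, 164.53846740722656), (16.277639389038086, 17.454336166381836), 78.69007110595703) [245.8, 162.5, 15.7, 17.8] [array([0.721, 0.071, 0.026]), array([0.732, 0.024, 0.026]), array([0.687, 0.014, 0.026]), array([0.676, 0.06 , 0.026])]
```

View pics/p3.png

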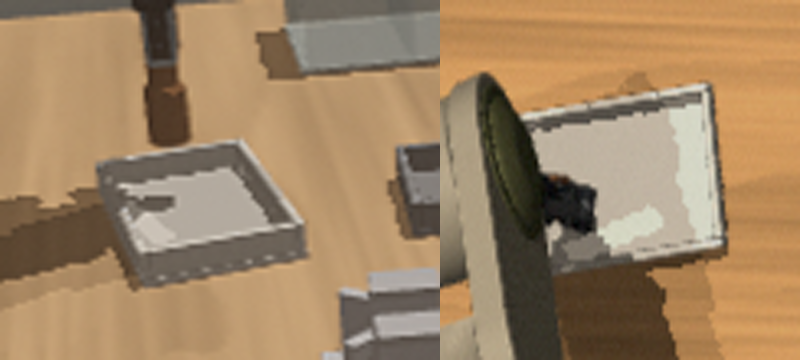

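The side crop shows the post hanging over the dish's far half, with its target on the floor near pixel (195,169). I'll lower and release it.

```bash
python3 -m pendant '[[0,0,0,0.025,0,0,0],[0,0,0,0.041,0,0,0],[0,0,0,0.045,0,0,0],[0,0,0,0.045,0,0,0]]'|sed -n '2p;4,5p';python3 -m pendant '[[0,0,0,0.001,0,0,0],[0,0,0,0.001,0,0,0]]'|sed -n '2p;4,5p'
```

```text
position: [0.4046, 0.2888, 0.0844]
ft_force: [0.1, 0.2, -0.6]
grip_width: 0.0208
position: [0.4043, 0.2889, 0.0832]
ft_force: [-0.1, 0.2, -0.6]
grip_width: 0.0201
```

```bash
python3 -m pendant '[[0,0,0,0.0015,0,0,0],[0,0,0,0.0015,0,0,0]]'|sed -n '2p;4,5p';python3 -m pendant '[[0.4,0,0,0,0,0,0],[0.6,0,0,0,0,0,0],[0.6,0,0,0,0,0,0],[0.6,0,0,-0.04,0,0,0],[0.8,0,0,-0.1,0,0,0]]'|sed -n '1,2p;4,5p'
python3 - <<'E'
from h import *
b=env.get_image("side")
for r in env.trace("side","post_a")[:4]:
    m=r["mask"];y,x=np.nonzero(m);t=y<y.min()+3;f=y>y.max()-3
    print(round(r["conf"],2),np.round(r["bbox"],1),at(b,x[t].mean(),y.min()+2,.095)[:2])
    # widths near foot
    print([int(m[k].sum()) for k in range(y.min(),y.max()+1,4)])
E
```

```text
position: [0.4044, 0.289, 0.0821]
ft_force: [-1.2, -1.1, 7.1]
grip_width: 0.0205
time_s: 11.42
position: [0.4034, 0.2885, 0.1813]
ft_force: [0.9, 0.8, 0.7]
grip_width: 0.0675
0.79 [192.5 152.9  12.4  34. ] [0.40522449 0.29427775]
[7, 9, 9, 9, 9, 10, 11, 11, 11]
0.68 [337.2 243.7  23.6  54.7] [ 0.63907192 -0.21040722]
[6, 14, 15, 14, 13, 13, 14, 20, 22, 23, 22, 22, 20, 10]
0.66 [294.9 293.1  17.9  62.9] [ 0.52736793 -0.31932061]
[6, 14, 14, 15, 15, 14, 14, 14, 16, 19, 19, 19, 19, 18, 16]
```

Post A stands in the dish. Next is post C.

```bash
python3 -m pendant '[[0.8,0.0171,0.06,0,0,0,0],[0.8,0.0343,0.12,0,0,0,0],[0.8,0.0514,0.18,0,0,0,0],[0.9,0.0686,0.24,0,0,0,0],[0.9,0.0857,0.30,0,0,0,0]]'|sed -n '2p;4,5p';python3 -m pendant '[[1,0.0171,0.06,0,0,0,0],[1,0.0343,0.12,0,0,0,0],[1,0.0514,0.18,0,0,0,0],[1,0.0686,0.24,0,0,0,0],[1,0.0857,0.30,0,0,0,0]]'|sed -n '2p;4,5p';python3 -m pendant '[[1,0,0,0,0,0,0],[1,0,0,0,0,0,0]]'|sed -n '1,5p'
python3 - <<'E'
from h import *
b=env.get_image("side");s=env.observe();print(s["position"])
for n in("side",):
 for r in env.find_in(n,"post_a")[:4]:
    c,q,W,H=r["bbox"];print(np.round(r["bbox"],1),at(b,c,q-H/2+2,.095)[:2],at(b,c,q,.0475)[:2])
print(proj(b,(.527,-.322,.095)),proj(b,(.527,-.322,0)))
cv2.imwrite("pics/p4.png",cv2.resize(b["image"][200:340,210:380],(680,560),interpolation=2))
E
```

```text
position: [0.4657, -0.019, 0.1808]
ft_force: [1.7, -0.2, 0.3]
grip_width: 0.0771
position: [0.5274, -0.3248, 0.1805]
ft_force: [0.1, 0.9, 0.5]
grip_width: 0.0857
time_s: 13.02
position: [0.5272, -0.3223, 0.1804]
tool_rot: [[0.997, -0.079, -0.001], [-0.079, -0.997, 0.001], [-0.001, -0.001, -1.0]]
ft_force: [-0.5, 0.1, -0.7]
grip_width: 0.0854
[ 0.52730918 -0.32175255  0.18082534]
[338.  243.6  23.3  47.8] [ 0.63462469 -0.22237555] [ 0.6379377  -0.22144501]
[192.8 152.7  13.7  35.5] [0.40864147 0.31123463] [0.40330676 0.3139912 ]
[297.4 293.2  21.3  60.4] [ 0.53175874 -0.32295655] [ 0.53008139 -0.33043852]
[250.7 208.9  36.9  37.3] [ 0.50622244 -0.06967881] [ 0.50680936 -0.0535143 ]
(np.float64(294.130262704323), np.float64(265.11362232856277)) (np.float64(293.8014080835705), np.float64(312.9619339136133))
```

View pics/p4.png

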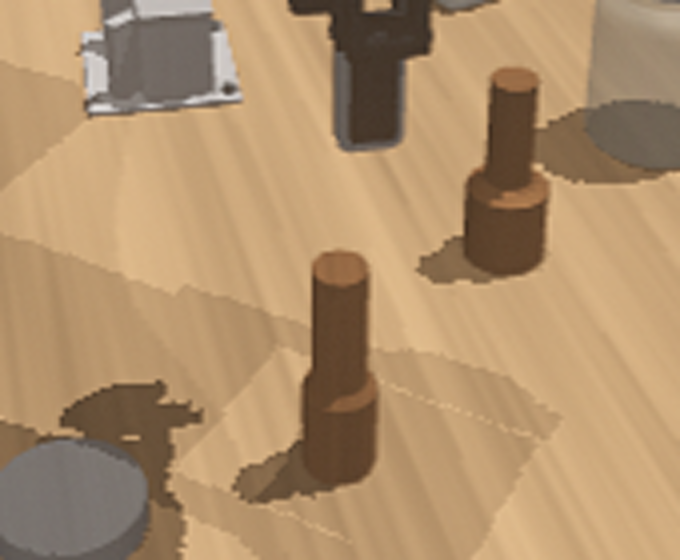

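Post C's top is at (295,267), so C is at about (0.528,−0.325). Post B's top is at (338.5,219.8), and B is visibly thicker.

```bash
python3 -m pendant '[[1,0.001,0.003,0.04,0,0,0],[1,0.001,0.003,0.08,0,0,0],[1,0.001,0.003,0.105,0,0,0],[1,0.001,0.003,0.105,0,0,0]]'|sed -n '2p;4,5p';python3 -m pendant '[[0.2,0,0,0,0,0,0],[0.0,0,0,0,0,0,0],[0,0,0,0,0,0,0],[0,0,0,0,0,0,0],[0,0,0,0,0,0,0]]' 40; python3 -c "
from h import *
b=env.get_image('side');print(at(b,338.5,219.8,.095),at(b,295.2,267,.095))"
```

```text
position: [0.5278, -0.3243, 0.0751]
ft_force: [-1.0, 0.0, -0.1]
grip_width: 0.0857
time_s: 14.25
position: [0.5284, -0.326, 0.0768]
tool_rot: [[0.997, -0.079, 0.001], [-0.079, -0.997, -0.001], [0.001, 0.0, -1.0]]
ft_force: [-0.8, 1.6, 5.0]
grip_width: 0.0204
gripper_force: 39.2
[ 0.63783016 -0.21652694  0.095     ] [ 0.52731352 -0.32673115  0.095     ]
```

```bash
python3 -m pendant '[[0,0,0,-0.03,0,0,0],[0,-0.03,-0.04,-0.03,0,0,0],[0,-0.06,-0.085,-0.03,0,0,0],[0,-0.09,-0.135,-0.03,0,0,0],[0,-0.112,-0.19,-0.03,0,0,0]]'|sed -n '2p;4,5p';python3 -m pendant '[[0,0,-0.05,0,0,0,0],[0,0,-0.1,0,0,0,0],[0,0,-0.126,0,0,0,0],[0,0,-0.126,0,0,0,0],[0,0,-0.126,0,0,0,0]]'|sed -n '1,2p;4,5p'; python3 -c "
from rig import env;s=env.observe();print(s['position'])"
```

```text
position: [0.4303, -0.1262, 0.1061]
ft_force: [0.3, 0.0, 0.3]
grip_width: 0.0202
time_s: 15.55
position: [0.4417, -0.0026, 0.1062]
ft_force: [0.7, -0.4, -1.1]
grip_width: 0.0208
[ 0.44166059 -0.00258167  0.10616335]
```

```bash
python3 -m pendant '[[0,0,-0.0005,0.022,0,0,0],[0,0.015,-0.0005,0.022,0,0,0],[0,0.03,-0.0005,0.022,0,0,0],[0,0.036,-0.0005,0.022,0,0,0],[0,0.041,-0.0005,0.022,0,0,0]]'|sed -n 2,4p; python3 -m pendant '[[0,0.003,0,0,0,0,0],[0,0.006,0,0,0,0,0]]'|sed -n '2p;4,5p';  python3 -m pendant '[[0,0.003,0,0,0,0,0],[0,0.006,0,0,0,0,0]]'|sed -n '2p;4,5p'
```

```text
position: [0.4824, -0.0053, 0.0841]
tool_rot: [[0.997, -0.08, -0.001], [-0.08, -0.997, 0.0], [-0.001, -0.0, -1.0]]
ft_force: [-0.2, 0.3, -0.4]
position: [0.4884, -0.0053, 0.0843]
ft_force: [0.1, -0.3, -0.9]
grip_width: 0.0202
position: [0.4946, -0.0057, 0.0843]
ft_force: [-0.7, -0.4, -1.5]
grip_width: 0.0204
```

```bash
python3 -m pendant '[[0,0.003,0,0,0,0,0],[0,0.006,0,0,0,0,0],[0,0.009,0,0,0,0,0]]'|sed -n '2p;4,5p'
```

```text
position: [0.5036, -0.0064, 0.0842]
ft_force: [0.6, 0.6, -1.2]
grip_width: 0.0204
```

```bash
python3 -m pendant '[[0,0.004,0,0,0,0,0],[0,0.008,0,0,0,0,0],[0,0.012,0,0,0,0,0],[0,0.016,0,0,0,0,0],[0,0.020,0,0,0,0,0]]'|sed -n '2p;4,5p'
```

```text
position: [0.5236, -0.008, 0.0843]
ft_force: [-0.7, 0.1, -0.8]
grip_width: 0.0204
```

```bash
python3 -m pendant '[[0,0.008,0,0,0,0,0],[0,0.016,0,0,0,0,0],[0,0.024,0,0,0,0,0],[0,0.032,0,0,0,0,0],[0,0.038,0,0,0,0,0]]'|sed -n '1,2p;4,5p'
```

```text
time_s: 18.3
position: [0.5618, -0.0111, 0.0842]
ft_force: [-0.9, -0.6, -0.9]
grip_width: 0.0203
```

```bash
python3 -m pendant '[[0,0,0,-0.04,0,0,0],[0,0,0,-0.075,0,0,0],[0,-0.035,-0.048,-0.075,0,0,0],[0,-0.07,-0.095,-0.075,0,0,0],[0,-0.105,-0.142,-0.075,0,0,0]]'|sed -n '2p;4,5p';python3 -m pendant '[[0,-0.035,-0.048,0,0,0,0],[0,-0.0595,-0.08,0,0,0,0],[0,-0.0595,-0.08,0.04,0,0,0],[0,-0.0595,-0.08,0.06,0,0,0],[0,-0.0595,-0.08,0.06,0,0,0]]'|sed -n '1,2p;4,5p';python3 -m pendant '[[0,0,0,0.01,0,0,0],[0,0,0,0.013,0,0,0],[0,0,0,0.013,0,0,0]]'|sed -n '1,2p;4,5p'
```

```text
position: [0.4669, 0.1402, 0.1594]
ft_force: [0.8, 0.3, 0.6]
grip_width: 0.0205
time_s: 19.55
position: [0.4144, 0.2233, 0.0984]
ft_force: [0.8, 0.2, -0.3]
grip_width: 0.0199
time_s: 19.92
position: [0.4149, 0.2233, 0.0864]
ft_force: [-0.1, -0.0, -0.8]
grip_width: 0.0202
```

```bash
python3 -m pendant '[[0,0,0,0.003,0,0,0],[0,0,0,0.0045,0,0,0],[0,0,0,0.0045,0,0,0]]'|sed -n '1,2p;4,5p';python3 -m pendant '[[0.4,0,0,0,0,0,0],[0.5,0,0,0,0,0,0],[0.5,0,0,0,0,0,0],[0.5,0,0,-0.04,0,0,0],[0.6,0,0,-0.1,0,0,0]]'|sed -n '1,2p;4,5p'
python3 - <<'E'
from h import *
b=env.get_image("side")
for r in env.trace("side","post_a")[:4]:
    print(round(r["conf"],2),np.round(r["bbox"],1))
E
```

```text
time_s: 20.3
position: [0.4152, 0.2234, 0.0828]
ft_force: [-2.4, -1.1, 11.6]
grip_width: 0.0199
time_s: 20.92
position: [0.4141, 0.2231, 0.1819]
ft_force: [0.8, 0.0, -0.3]
grip_width: 0.0513
0.76 [337.3 243.4  21.8  49.1]
0.76 [198.6 164.9  14.9  35.8]
0.74 [190.1 153.6   9.4  37.8]
```

Both 30 mm posts stand in the dish. Next is post B.

```bash
python3 -m pendant '[[0.6,0.032,0.0525,0,0,0,0],[0.8,0.064,0.105,0,0,0,0],[1,0.096,0.1575,0,0,0,0],[1,0.128,0.21,0,0,0,0],[1,0.16,0.2625,0,0,0,0]]'|sed -n '2p;4,5p';python3 -m pendant '[[1,0.032,0.0525,0,0,0,0],[1,0.064,0.105,0,0,0,0],[1,0.0978,0.1571,0,0,0,0],[1,0.0978,0.1571,0,0,0,0],[1,0.0978,0.1571,0,0,0,0]]'|sed -n '1,2p;4,5p'; python3 -c "
from rig import env;s=env.observe();print(s['position'])"
```

```text
position: [0.554, -0.053, 0.1812]
ft_force: [1.0, -0.1, 0.0]
grip_width: 0.0855
time_s: 22.28
position: [0.6383, -0.215, 0.1808]
ft_force: [-0.7, -0.3, 0.2]
grip_width: 0.0853
[ 0.63826697 -0.2149839   0.18081239]
```

```bash
python3 -m pendant '[[1,0,0,0.04,0,0,0],[1,0,0,0.08,0,0,0],[1,0,0,0.105,0,0,0],[1,0,0,0.105,0,0,0]]'|sed -n '2p;4,5p';python3 -m pendant '[[0.2,0,0,0,0,0,0],[0.0,0,0,0,0,0,0],[0,0,0,0,0,0,0],[0,0,0,0,0,0,0],[0,0,0,0,0,0,0]]' 40
```

```text
position: [0.6376, -0.2135, 0.0754]
ft_force: [0.2, -0.8, 0.5]
grip_width: 0.085
time_s: 23.4
position: [0.6388, -0.2155, 0.0774]
tool_rot: [[0.997, -0.079, 0.001], [-0.079, -0.997, -0.0], [0.001, 0.0, -1.0]]
ft_force: [-0.4, 0.7, 4.7]
grip_width: 0.0206
gripper_force: 39.0
```

```bash
python3 -m pendant '[[0,0,0,-0.03,0,0,0],[0,-0.055,-0.01,-0.03,0,0,0],[0,-0.11,-0.02,-0.03,0,0,0],[0,-0.16,-0.04,-0.03,0,0,0],[0,-0.2,-0.08,-0.03,0,0,0]]'|sed -n '2p;4,5p';python3 -m pendant '[[0,-0.017,-0.05,0,0,0,0],[0,-0.017,-0.1,0,0,0,0],[0,-0.017,-0.117,0,0,0,0],[0,-0.017,-0.117,0,0,0,0],[0,-0.017,-0.117,0,0,0,0]]'|sed -n '1,2p;4,5p'; python3 -c "
from rig import env;s=env.observe();print(s['position'])"
```

```text
position: [0.4438, -0.1195, 0.1067]
ft_force: [1.2, -0.6, -0.4]
grip_width: 0.0203
time_s: 24.65
position: [0.438, -0.0024, 0.1067]
ft_force: [0.4, -0.1, -0.3]
grip_width: 0.0206
[ 0.43799716 -0.00241514  0.10671574]
```

```bash
python3 -m pendant '[[0,0,-0.0007,0.022,0,0,0],[0,0.015,-0.0007,0.022,0,0,0],[0,0.03,-0.0007,0.022,0,0,0],[0,0.038,-0.0007,0.022,0,0,0],[0,0.043,-0.0007,0.022,0,0,0]]'|sed -n '2p;4p'; python3 -m pendant '[[0,0.0015,0,0,0,0,0],[0,0.003,0,0,0,0,0]]'|sed -n '2p;4,5p'
```

```text
position: [0.4809, -0.0051, 0.0847]
ft_force: [0.4, -0.2, -0.3]
position: [0.4835, -0.0047, 0.0848]
ft_force: [-0.4, 0.0, -0.8]
grip_width: 0.0207
```

```bash
python3 -m pendant '[[0,0.001,0,0,0,0,0],[0,0.002,0,0,0,0,0]]'|sed -n '2p;4,5p'
```

```text
position: [0.4858, -0.0049, 0.0848]
ft_force: [0.2, -0.3, -0.6]
grip_width: 0.0203
```

```bash
python3 -m pendant '[[0,0.001,0,0,0,0,0],[0,0.001,0,0,0,0,0]]'|sed -n '2p;4,5p'
```

```text
position: [0.4868, -0.005, 0.0848]
ft_force: [0.4, 0.1, -0.4]
grip_width: 0.02
```

```bash
python3 -m pendant '[[0,0.001,0,0,0,0,0],[0,0.001,0,0,0,0,0]]'|sed -n '2p;4,5p'
```

```text
position: [0.4877, -0.005, 0.0847]
ft_force: [0.3, 0.7, -0.4]
grip_width: 0.0201
```

```bash
python3 -m pendant '[[0,0.001,0,0,0,0,0],[0,0.001,0,0,0,0,0]]'|sed -n '2p;4,5p'
```

```text
position: [0.4885, -0.0049, 0.0846]
ft_force: [-2.7, 2.3, -0.4]
grip_width: 0.0201
```

Contact is starting. I'll go one more millimetre to confirm it.

```bash
python3 -m pendant '[[0,0.001,0,0,0,0,0],[0,0.001,0,0,0,0,0]]'|sed -n '2p;4,5p'
```

```text
position: [0.4892, -0.0048, 0.0845]
ft_force: [-3.2, 2.4, 0.2]
grip_width: 0.0203
```

```bash
python3 -m pendant '[[0,0.001,0,0,0,0,0],[0,0.001,0,0,0,0,0]]'|sed -n '1,2p;4,5p'
```

```text
time_s: 27.02
position: [0.4898, -0.0047, 0.0844]
ft_force: [-5.4, 3.8, 1.1]
grip_width: 0.0204
```

Post B stops on the mouth wall with its axis at about x = −28 mm, so it's the 39 mm one. I'll back off and take it to the tray.

```bash
python3 -m pendant '[[0,-0.02,0,0,0,0,0],[0,-0.045,0,0,0,0,0],[0,-0.045,0,-0.05,0,0,0],[0,-0.045,-0.02,-0.08,0,0,0],[0,-0.025,-0.07,-0.08,0,0,0]]'|sed -n '2p;4,5p';python3 -m pendant '[[0,0.035,-0.05,0,0,0,0],[0,0.07,-0.1,0,0,0,0],[0,0.1,-0.15,0,0,0,0],[0,0.1252,-0.1875,0,0,0,0],[0,0.1252,-0.1875,0,0,0,0]]'|sed -n '1,2p;4,5p';python3 -m pendant '[[0,0,0,0,0,0,0]]'|sed -n '1,2p'
python3 - <<'E'
from h import *
b=env.get_image("side");s=env.observe();print(s["position"])
for z in(.006,):print(proj(b,(.61,.244,z)),proj(b,(*s["position"][:2],.088)))
for t in("tray","dish"):
  print(t,[(np.round(r["bbox"],1)) for r in env.trace("side",t)[:1]])
cv2.imwrite("pics/p5.png",cv2.resize(b["image"][110:220,150:310],(800,550),interpolation=2))
E
```

```text
position: [0.4731, 0.0658, 0.1676]
ft_force: [1.3, -0.6, -0.7]
grip_width: 0.0203
time_s: 28.28
position: [0.6124, 0.2455, 0.1639]
ft_force: [-0.2, -1.2, -1.1]
grip_width: 0.0201
time_s: 28.4
position: [0.611, 0.243, 0.1646]
[0.61089489 0.24264985 0.16484492]
(np.float64(268.8372692077215), np.float64(167.8355127345001)) (np.float64(268.5158775291859), np.float64(140.695752977665))
tray [array([269.7, 166. ,  43.2,  23. ])]
dish [array([203.8, 171.9,  53.1,  37.1])]
```

View pics/p5.png

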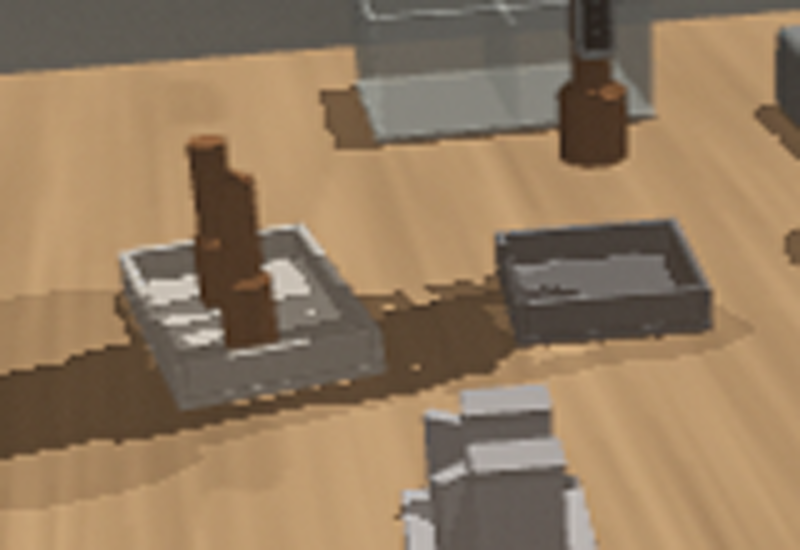

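Both slim posts stand in the dish, near crop (207,220) and (250,265), and post B hangs upright above the tray. I'll check the tray centre from its rim corners.

Run:
```python
from h import *
b=env.get_image("side")
f=lambda x,y:(x/5+150,y/5+110)
R=[at(b,*f(*p),.026) for p in[(497,232),(675,220),(712,292),(515,318)]];print(np.round(R,3),np.mean(R,0))
D=[at(b,*f(*p),.026) for p in[(120,255),(303,227),(384,348),(178,385)]];print(np.round(D,3),np.mean(D,0))
D=[at(b,*f(*p),.0) for p in[(515,342),(712,328),(182,410),(384,372)]];print(np.round(D,3))
```

```text
[[0.564 0.296 0.026]
 [0.669 0.287 0.026]
 [0.662 0.178 0.026]
 [0.552 0.172 0.026]] [0.61151283 0.23322672 0.026     ]
[[0.348 0.319 0.026]
 [0.454 0.335 0.026]
 [0.48  0.153 0.026]
 [0.375 0.136 0.026]] [0.41404901 0.23566273 0.026     ]
[[ 0.555  0.198 -0.   ]
 [ 0.665  0.187  0.   ]
 [ 0.375  0.161  0.   ]
 [ 0.481  0.179  0.   ]]
```

The tray centre comes out at about (0.612,0.242) and the post is at (0.611,0.243), so I'll lower it.

```bash
python3 -m pendant '[[0,0,0,0.04,0,0,0],[0,0,0,0.065,0,0,0],[0,0,0,0.076,0,0,0],[0,0,0,0.076,0,0,0]]'|sed -n '2p;4,5p';python3 -m pendant '[[0,0,0,0.003,0,0,0],[0,0,0,0.0045,0,0,0],[0,0,0,0.0045,0,0,0]]'|sed -n '1,2p;4,5p'
```

```text
position: [0.6111, 0.2432, 0.0889]
ft_force: [-0.2, 0.5, 0.7]
grip_width: 0.0202
time_s: 29.48
position: [0.6111, 0.2435, 0.0846]
ft_force: [0.8, 0.8, -0.3]
grip_width: 0.0203
```

```bash
python3 -m pendant '[[0,0,0,0.0015,0,0,0],[0,0,0,0.0025,0,0,0],[0,0,0,0.0025,0,0,0]]'|sed -n '1,2p;4,5p'
```

```text
time_s: 29.85
position: [0.6114, 0.2437, 0.0833]
ft_force: [-1.7, -0.7, 8.1]
grip_width: 0.0202
```

Floor contact at 8 N. I'll release and check.

```bash
python3 -m pendant '[[0.4,0,0,0,0,0,0],[0.6,0,0,0,0,0,0],[0.6,0,0,0,0,0,0],[0.6,0,0,-0.04,0,0,0],[0.8,0,0,-0.1,0,0,0]]'|sed -n '1,2p;4,5p';python3 -m pendant '[[0.8,0,0,-0.06,0,0,0],[0.8,0,0,-0.06,0,0,0]]'|sed -n '1,2p;4,5p'
python3 - <<'E'
from h import *
b=env.get_image("side")
cv2.imwrite("pics/p6.png",cv2.resize(b["image"][110:220,150:310],(800,550),interpolation=2))
E
```

```text
time_s: 30.48
position: [0.6104, 0.2432, 0.1811]
ft_force: [1.0, -0.1, 0.8]
grip_width: 0.067
time_s: 30.72
position: [0.6123, 0.2438, 0.2472]
ft_force: [0.5, -0.6, 0.2]
grip_width: 0.0682
```

View pics/p6.png

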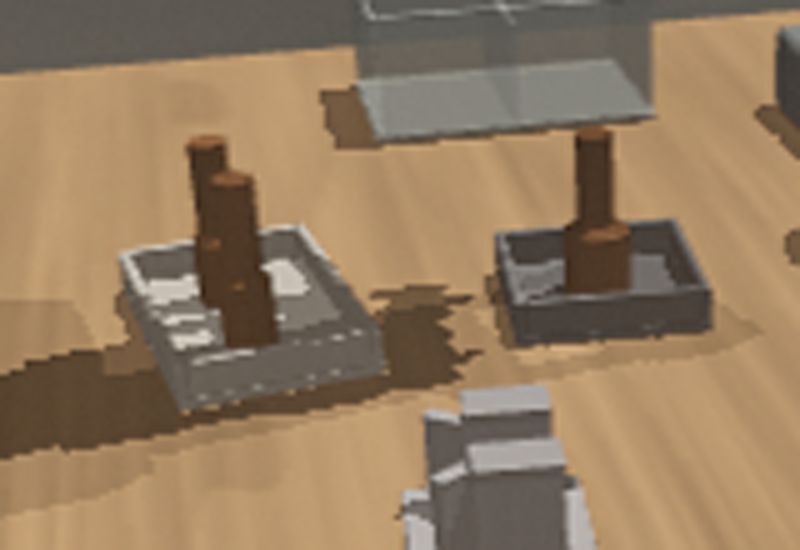

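The picture shows two slim posts upright in the white dish and the thick post upright in the grey tray at crop (598,260), with the gripper clear of everything. I'm handing the job in.

```bash
python3 -c "
from rig import env;print(env.close_job())"
```

```text
the job is handed in; nothing more can be done
None
```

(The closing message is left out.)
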